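# Put the paring chisel away in the tool chest and latch it

## Robot

A 6-joint arm with a two-finger parallel gripper is mounted at the origin on a cart in front of the work surface, level with it; the furniture and walls round the work are solid. World frame = base frame: x ahead of the robot, y to its left, z up, the work surface at z = 0. Lengths are in m, angles in rad, forces in N, time in s.
With the tool pointing down it reaches from about 0.4 to 0.925 m from the base axis. Payload 12.5 kg.
Tool frame: the origin (TCP) lies at the centre of the arm's flange, where the gripper is bolted on; the fingertips stand 190 mm ahead of it and the grasp point (between the pads) lies 171 mm ahead of it; z points along the fingers, y is the line along which they close (so a half turn about z gives the same grasp; the last joint's range is limited). The gripper opens to 95 mm and grips with 3 to 60 N. Pads are 20 mm wide; open, the fingers measure 119 mm over their backs; the gripper's body (75 mm by 180 mm) begins 59 mm behind the grasp point.
Start: joints at [1.029, 0.491, 1.559, -0, 1.092, -0.106], TCP at [0.264, 0.567, 0.405] pointing down, gripper open.
Joint ranges: [-3.1, 3.1], [-0.84, 2.19], [0.05, 2.79], [-1.13, 4.28], [0.06, 2.93], [-2.69, 2.69]. Speed limits (rad/s): [2.22, 2.22, 2.79, 3.14, 3.14, 3.14].

## Interface

Orientations are given as a unit quaternion [w, x, y, z].
In Python, from rig import ctrl, eyes, job gives the robot as it stands.
- The arm moves only by the shell command python3 -m pendant 'ROWS'. ROWS is JSON, a list of rows, each a list of 7 numbers: the opening, from -1 (shut) to 1 (fully open), then the shift along the world's x, y, z as a fraction of full scale, then the turn, a rotation vector about the world's x, y, z as a fraction of full scale. A call has 1 to 5 rows; each row shifts and turns the commanded pose from where the row before left it; what a row does not reach is not made up. Full scale, the value 1, is 0.15 m for a shift and 360 degrees for a turn. A row lasts 1/10 s, in which the tool goes at most 50 mm and 8.59 degrees, less where a joint would pass 70% of its speed; a pose out of reach is approached as far as the arm can. A call with a number of a shift or a turn outside -1 to 1 is refused whole. A call with a gripper value outside its range is refused whole. The fingers move at their own pace and stop on an object; the grip force is fixed at half the most. Time passes only in rows, so rows that do not move let the fingers close. It gives the time, the measured TCP pose, the force, the opening and the grip force at its end, in the units of the state.
- ctrl.state(): the state, without advancing time (a new reading comes with each control period).
- eyes.read_camera(name): name is "side" or "top" or "wrist"; returns (picture, depth): 384x512x3 uint8, red, green, blue; 384x512 float32, m along the optical axis (not along the pixel's ray), 0 where there is no reading.
- eyes.camera_params(name): a dict with "fx", "fy", "cx", "cy" (pixels), "D" ([k1, k2, p1, p2, k3] as OpenCV has them; the pictures are not rectified), "rvec" (rotation vector, rad) and "tvec" (3), from world to camera coordinates, as OpenCV has them. Camera axes: x right, y down, z forward; pixel columns grow to the right and rows downward; lengths in m; the calibration is good to about 2 mm. A picture is of the moment at which its call begins: read the wrist's pose just before it. camera_params takes no time and is no camera call; for the wrist camera it gives the pose at the moment of the call.
- job.hand_in(): hands the job in; it is judged then, once.
The state is a dict: "clock": time; "qpos": joint angles; "joint_vel": joint speeds; "joint_torque": joint torques, N m; "tcp_pos": TCP position; "tcp_rot": TCP orientation; "force": force on the tool from outside, world axes, zero at the start; "moment": the same for the moment, N m; "gripper_width": opening from 0.0 (shut) to 1.0 (fully open); "grip_force": force on a finger pad.
Only numpy, scipy, OpenCV 4.12 (cv2) and the standard library are available. Lean on these libraries where they do the work, as an engineer would, in place of code of your own. Each camera call takes 0.05 s, during which the arm holds its last target. There are 200 camera calls.

## Task

Pick up the paring chisel from the cloth and put it away in the tool chest's open drawer: lay it gently, flat on the drawer's bottom, in the compartment where the screwdriver lies, not with the sanding block, whose grit would dull the edge. Then push the drawer fully home, and then turn the hook latch on the chest's top clockwise, past its click, right round to the locked mark. Leave the other things on the bench where they are.

Things in the scene. Friction and masses are not known exactly. Their poses are not given: they have to be found in the camera images.
- chisel_grip (a point): Paring chisel on the plaid cloth, 151 mm long, 110 g: round brown handle 94 mm long, 24 mm thick, then a flat steel blade 20 mm wide. The point is on its long axis, 12 mm above what it lies on, in the handle near the balance point: handle end 54 mm off along -x, cutting edge 98 mm off along +x. Grasp it here. It may lie either way round in the drawer and may roll.
- chisel: The same chisel. Origin: under the middle of its length, 22 mm along +x from the grip point; x runs along it towards the cutting edge.
- toolchest: Fixed wooden tool chest at the robot's left, 250 mm deep (x), 320 mm wide (y), top 100 mm above the origin. Origin: centre of its underside. Its front face lies 125 mm along -x; the drawer slides out along -x, roughly to the robot's right. The top's underside is 88 mm above the origin: behind the front face it covers the drawer.
- drawer (a joint): How far the drawer is out, in m: 0 fully home, 0.205 its end stop; starts about 0.19 out. Slides with about 1.5 N friction. The open length between the drawer's front board and the chest's front face equals this value.
- drawer_floor (a point): Centre of the drawer's inside bottom (27 mm above the chest's origin), moving with it; axes as the chest's. Inside: x -110 (front board) to +110 mm, y -137 to +137 mm. A divider 8 mm thick, 30 mm high, runs along x at y = 0: one compartment 133 mm wide on each side. Side walls 33 mm high. The chest's front face lies at x = drawer - 0.109 m in this frame.
- drawer_handle (a point): Middle of the drawer's steel bar handle, moving with it; axes as the chest's, -x outwards. The bar is 110 mm long along y, 35 mm in front of the front board's face (board 16 mm thick), 60 mm above the chest's origin. The board's top edge is 38 mm higher; a steel stud 8 mm thick stands 15 mm up from the middle of that edge.
- latch (a joint): Turn of the hook latch in rad, growing clockwise seen from above: starts between 0 and 0.5 (open, hook clear of the drawer's stud), locked at 1.40, its end stop. A spring ball resists from about 1.0 to 1.2, then clicks it over to the stop. The hook can swing round the stud only when the drawer is fully home.
- latch_grip (a point): Middle of the latch's black bar grip, on its vertical turning axis, 134 mm above the chest's origin, 22 mm behind the chest's front face, mid-width. The bar: 56 mm long (this frame's x), 14 mm wide (y), 115 to 143 mm above the origin. The hook's arm, 44 mm long, points along +x; a pale line at the -x end points at the marks on the top: dark ring = open, solid dark disc = locked.
- screwdriver: Slotted screwdriver with yellow handle, 194 mm long, handle 28 mm thick, lying lengthwise in one compartment of the drawer, about 105 mm off the drawer's centre line, so that about 85 mm beside the divider is free. Origin: middle of its length, underside; y is its length (handle at +y).
- sanding_block: Brown sandpaper-covered sanding block, 95 x 61 x 25 mm, in the drawer's other compartment. Origin: centre of its underside; y is its length.
- oil_bottle: Bystander: pale oil bottle with a red label, 54 mm thick, 165 mm high, standing on the bench. Origin: centre of its foot.
- combination_square: Bystander: steel combination square lying on the bench, a 200 mm rule (along y) with a sliding head, 85 x 200 x 20 mm. Origin: middle of its length.
- wedge: Bystander: pine wedge lying on the bench, 32 x 140 x 26 mm (long along y). Origin: centre of its underside.
Not all that is in view belongs to the job. Of the things that look like the sanding_block, the larger one is meant.

How it is judged:
By the outcome, as a careful person would: the job done as asked, in the order asked, and still so for the second after the job is handed in, with the robot touching nothing.
It also fails if it takes over 64 s, if anything falls off the work surface, if the arm or the gripper's body presses on something with over 40 N, if the wrist force passes 120 N, or if a joint passes its speed limit or range.

## Working session

There is one attempt and no reset: what is moved stays moved. The work goes in short steps, Python scripts to look and compute and a shell command to move; the robot and the scene stay as the last step left them, time stands still between calls to the robot, and variables do not carry over. Pictures are saved under pics/ and viewed, at most 10 in all, crops included, and the job is handed in when it is done.

```bash
ls; mkdir -p pics
cat > h.py <<'E'
import numpy as np,cv2
from rig import ctrl,eyes,job
def cam(n):
    p=eyes.camera_params(n); im,d=eyes.read_camera(n)
    K=np.array([[p['fx'],0,p['cx']],[0,p['fy'],p['cy']],[0,0,1]]);R=cv2.Rodrigues(np.array(p['rvec'],float))[0]
    return dict(im=im,d=d,K=K,D=np.array(p['D'],float),R=R,t=np.array(p['tvec'],float).ravel())
def world(c):
    h,w=c['d'].shape
    u,v=np.meshgrid(np.arange(w),np.arange(h))
    n=cv2.undistortPoints(np.stack([u,v],-1).reshape(-1,1,2).astype(float),c['K'],c['D']).reshape(h,w,2)
    P=np.dstack([n,np.ones((h,w))])*c['d'][...,None]
    return (P-c['t'])@c['R']
def save(n,im): cv2.imwrite('pics/'+n,cv2.cvtColor(im,cv2.COLOR_RGB2BGR))
E
python3 - <<'E'
from h import *
print(ctrl.state())
for n in['top','side']:
    c=cam(n); np.savez(n+'0.npz',**c); print(n,-c['R'].T@c['t'],c['R'][2]); save(n+'0.png',c['im'])
E
```

```text
pics
{'clock': 0.0, 'qpos': array([ 1.02939059e+00,  4.91583715e-01,  1.55947055e+00, -5.61034410e-06,
        1.09167827e+00, -1.05581544e-01]), 'joint_vel': array([-2.11725656e-04, -4.65959127e-05,  8.73145166e-04,  6.81394595e-04,
       -7.06305415e-04, -1.65953334e-03]), 'joint_torque': array([-3.85728592e-03, -6.12636995e+01, -2.58179176e+01,  6.90784352e-02,
        4.82687261e-02, -9.91495517e-05]), 'tcp_pos': array([0.26380087, 0.56656253, 0.40413935]), 'tcp_rot': array([-1.78813375e-04,  2.16190269e-01,  9.76351086e-01, -5.41168113e-04]), 'force': array([ 0.22313112, -0.0870808 , -0.24871035]), 'moment': array([0.02900598, 0.01845634, 0.01158104]), 'grip_force': 0.0, 'gripper_width': 1.0021027105804377}
top [0.3015829  0.14043979 1.22112834] [ 0.18268833 -0.01516516 -0.98305391]
side [0.54298757 1.14352229 0.87044231] [-0.03118972 -0.78478354 -0.61898465]
```

View pics/top0.png

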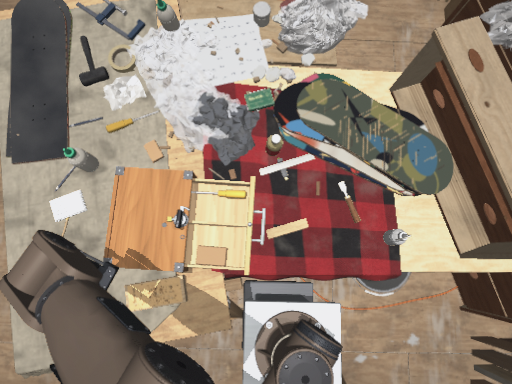

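View pics/side0.png

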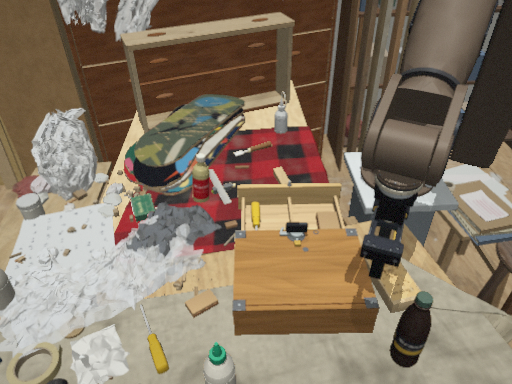

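The top view shows the chisel, steel at (343,186) and brown handle at (352,210). The drawer is open, with the screwdriver at (230,193) in its far compartment and the large sanding block at (211,255) in the near one. The smaller look-alike block is at (153,150), off the chest. The latch is at (180,217). The only other screwdriver is at (118,125), off the chest. I'll enlarge the chisel and the chest.

Run:
```python
from h import *
c=dict(np.load('top0.npz')); im=c['im']
a=cv2.resize(im[165:275,100:265],None,fx=4.5,fy=4.5,interpolation=cv2.INTER_CUBIC)[:, :790]
b=cv2.resize(im[140:250,255:420],None,fx=4.5,fy=4.5,interpolation=cv2.INTER_CUBIC)
save('cropA.png',np.vstack([cv2.resize(a,(450,300)),cv2.resize(b,(450,300))]))
W=world(c)
for n,(u,v) in dict(ch_tip=(341,182),ch_blade=(343,188),ch_mid=(348,200),ch_h=(352,208),ch_end=(358,219),sd=(230,193),sb=(211,255),latch=(180,217),bench=(330,255),chtop=(150,200),dfloor=(220,220),handle=(264,225),cA=(120,170),cB=(191,172),cC=(180,268),cD=(108,264)).items(): print(n,W[v,u].round(3))
```

```text
ch_tip [ 0.563 -0.167  0.006]
ch_blade [ 0.542 -0.173  0.008]
ch_mid [ 0.497 -0.186  0.023]
ch_h [ 0.47 -0.2   0.02]
ch_end [ 0.433 -0.219  0.022]
sd [0.505 0.219 0.049]
sb [0.299 0.272 0.053]
latch [0.411 0.363 0.135]
bench [ 0.309 -0.126  0.002]
chtop [0.467 0.47  0.098]
dfloor [0.416 0.25  0.026]
handle [0.405 0.101 0.   ]
cA [0.562 0.574 0.099]
cB [0.562 0.344 0.099]
cC [0.257 0.359 0.103]
cD [0.27  0.497 0.316]
```

View pics/cropA.png

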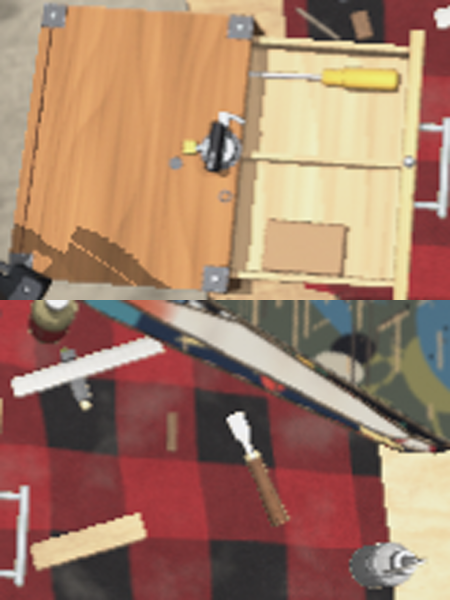

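The crops confirm it. The chisel is the only tool with a brown handle and flat blade, at (348,200). The yellow screwdriver is in the far compartment and the large block in the near one. I'll fit geometry from both views next.

Run:
```python
from h import *
for n in['top','side']:
    c=dict(np.load(n+'0.npz')); W=world(c); P=W.reshape(-1,3); hsv=cv2.cvtColor(c['im'],cv2.COLOR_RGB2HSV).reshape(-1,3); ok=c['d'].ravel()>0
    print('==',n)
    s=ok&(P[:,2]>.004)&(P[:,2]<.04)&(P[:,0]>.4)&(P[:,0]<.59)&(P[:,1]>-.26)&(P[:,1]<-.13)
    h=s&(P[:,2]>.011)&(P[:,0]<.535)
    q=P[h]; m=q[:,:2].mean(0); a=np.linalg.svd(q[:,:2]-m,full_matrices=0)[2][0]; a*=np.sign(a[0])
    pr=(q[:,:2]-m)@a; pa=(P[s][:,:2]-m)@a; off=(q[:,:2]-m)@[-a[1],a[0]]
    print('handle',h.sum(),m,'dir',a,pr.min(),pr.max(),'all',pa.min(),pa.max(),'w',np.percentile(off,[2,98]),'ztop',np.percentile(q[:,2],[50,90]))
    print(' grip', m+a*(pr.min()+.054), np.degrees(np.arctan2(a[1],a[0])))
    # chest top front edge
    t=ok&(abs(P[:,2]-.1)<.006)&(P[:,1]>.27)&(P[:,1]<.65)&(P[:,0]>.2)&(P[:,0]<.62)
    r=cv2.minAreaRect(P[t][:,:2].astype(np.float32)); print('chest top',cv2.boxPoints(r),r, P[t][:,2].mean())
    b=ok&(abs(P[:,2]-.098)<.007)&(P[:,1]>.08)&(P[:,1]<.2)&(P[:,0]>.2)&(P[:,0]<.62)
    print('board',b.sum(), cv2.minAreaRect(P[b][:,:2].astype(np.float32)))
    d=ok&(abs(P[:,2]-.057)<.006)&(P[:,1]>.16)&(P[:,1]<.32)&(P[:,0]>.38)&(P[:,0]<.45)
    print('divider',d.sum(),cv2.minAreaRect(P[d][:,:2].astype(np.float32)))
    l=ok&(P[:,2]>.12)&(P[:,2]<.16)&(P[:,1]>.3)&(P[:,1]<.45)&(P[:,0]>.35)&(P[:,0]<.5)
    print('latch',l.sum(),P[l].mean(0),cv2.minAreaRect(P[l][:,:2].astype(np.float32)))
    l=ok&(P[:,2]>.04)&(P[:,2]<.08)&(P[:,1]<.14)&(P[:,1]>.06)&(P[:,0]>.33)&(P[:,0]<.5)
    if l.any(): print('handlebar',l.sum(),P[l].mean(0),cv2.minAreaRect(P[l][:,:2].astype(np.float32)))
    y=ok&(hsv[:,0]>18)&(hsv[:,0]<32)&(hsv[:,1]>190)&(P[:,2]>.035)&(P[:,2]<.07)&(P[:,1]>.12)&(P[:,1]<.34)&(P[:,0]>.4)
    if y.any(): print('sdhandle',y.sum(),P[y].mean(0),cv2.minAreaRect(P[y][:,:2].astype(np.float32)))
    z=ok&(P[:,2]>.05)&(P[:,0]>.3)&(P[:,0]<.75)&(P[:,1]<-.0)&(P[:,1]>-.4)
    for x0 in np.arange(.5,.72,.03):
        k=z&(abs(P[:,0]-x0)<.015)&(P[:,1]<-.08)&(P[:,1]>-.3); print('obst',round(x0,2),k.sum(),P[k][:,2].max() if k.any() else 0)
```

```text
== top
handle 176 [ 0.46833194 -0.19940969] dir [0.93060463 0.36602598] -0.047572337598531675 0.07200601033993287 all -0.08193910817688023 0.12927274552159823 w [-0.01082986  0.00889617] ztop [0.01900415 0.02397506]
 grip [ 0.47431355 -0.197057  ] 21.470736987268126
chest top [[0.24618877 0.3500515 ]
 [0.5678429  0.33879957]
 [0.5767032  0.5920843 ]
 [0.25504905 0.6033362 ]] ((0.4114459753036499, 0.4710679054260254), (0.25343969464302063, 0.32185089588165283), 87.99652862548828) 0.09862991401629738
board 491 ((0.39845243096351624, 0.1514963060617447), (0.015872761607170105, 0.3143805265426636), 87.89246368408203)
divider 123 ((0.40299344062805176, 0.2404475212097168), (0.15795734524726868, 0.0082930326461792), 88.06387329101562)
latch 88 [0.40712382 0.36660331 0.13832358] ((0.407527357339859, 0.36767247319221497), (0.01146689523011446, 0.05541715398430824), 87.64111328125)
handlebar 161 [0.3981695  0.1130687  0.06288382] ((0.3970928192138672, 0.12058393657207489), (0.11784835904836655, 0.036180347204208374), 1.6326066255569458)
obst 0.5 0 0
obst 0.53 0 0
obst 0.56 87 0.07471164537075
[... 739 characters left out ...]
06833434105, 0.3135107755661011), 87.3508529663086)
divider 78 ((0.4150347113609314, 0.21291840076446533), (0.11250058561563492, 0.04568037763237953), 81.31134033203125)
latch 187 [0.40701108 0.37284657 0.13308957] ((0.4062059223651886, 0.3706645369529724), (0.014158784411847591, 0.05590643733739853), 85.65167236328125)
sdhandle 5 [0.50354438 0.25734601 0.03961155] ((0.5063905119895935, 0.2562265396118164), (0.00727136991918087, 0.019780941307544708), 50.33492660522461)
obst 0.5 0 0
obst 0.53 0 0
obst 0.56 53 0.07546244817556301
obst 0.59 175 0.10818118062125448
obst 0.62 255 0.10832031267418474
obst 0.65 342 0.109901057179412
obst 0.68 338 0.11169444333976189
obst 0.71 262 0.114195643282142
```

```bash
python3 -m pendant '[[1,0.1,-0.254,0,0,0,-0.0186],[1,0.1,-0.254,0,0,0,-0.0186],[1,0.1,-0.254,0,0,0,-0.0186],[1,0.1,-0.254,0,0,0,-0.0186],[1,0.1,-0.254,0,0,0,-0.0186]]' | tail -c 400
python3 -m pendant '[[1,0.1,-0.254,0,0,0,-0.0186],[1,0.1,-0.254,0,0,0,-0.0186],[1,0.1,-0.254,0,0,0,-0.0186],[1,0.1,-0.254,0,0,0,-0.0186],[1,0.1,-0.254,0,0,0,-0.0186]]' >/dev/null
python3 -m pendant '[[1,0.04,-0.254,0,0,0,-0.0186],[1,0.04,-0.254,-0.06,0,0,-0.0186],[1,0.04,-0.254,-0.06,0,0,-0.0186],[1,0.04,-0.254,-0.06,0,0,-0.0186],[1,0.04,-0.254,-0.06,0,0,-0.0186]]' >/dev/null
python3 -m pendant '[[1,0.04,-0.254,-0.06,0,0,-0.0186],[1,0.04,-0.254,-0.06,0,0,-0.0186],[1,0.04,-0.254,-0.06,0,0,-0.0186],[1,0.04,-0.254,-0.06,0,0,-0.0186],[1,0,0,0,0,0,0]]'
cat >> h.py <<'E'
def pose():
    s=ctrl.state(); q=s['tcp_rot']; from scipy.spatial.transform import Rotation as Ro
    M=Ro.from_quat([*q[1:],q[0]]).as_matrix()
    print('t %.2f'%s['clock'],'p',s['tcp_pos'].round(4),'yang %.2f'%np.degrees(np.arctan2(M[1,1],M[0,1])),'z',M[:,2].round(4),'F',s['force'].round(1),'w %.3f'%s['gripper_width'],'g %.1f'%s['grip_force'],'q',s['qpos'].round(2))
    return s,M
E
python3 - <<'E'
from h import *
pose(); c=cam('wrist'); np.savez('w1.npz',**c); save('w1.png',c['im'])
E
```

```text
clock: 0.6
tcp_pos: [0.339, 0.3746, 0.4046]
tcp_rot: [-0.0, 0.49, 0.872, -0.0]
force: [0.8, 0.7, 0.6]
gripper_width: 0.995
grip_force: 0.0
clock: 2.1
tcp_pos: [0.4682, -0.1608, 0.3315]
tcp_rot: [-0.0, 0.972, 0.237, -0.0]
force: [0.0, -0.5, 0.4]
gripper_width: 0.998
grip_force: 0.0
t 2.10 p [ 0.4682 -0.1608  0.3315] yang -62.61 z [-7.e-04 -1.e-04 -1.e+00] F [ 0.  -0.5  0.4] w 0.998 g 0.0 q [-0.46  0.41  1.95 -0.    0.78  0.63]
```

View pics/w1.png

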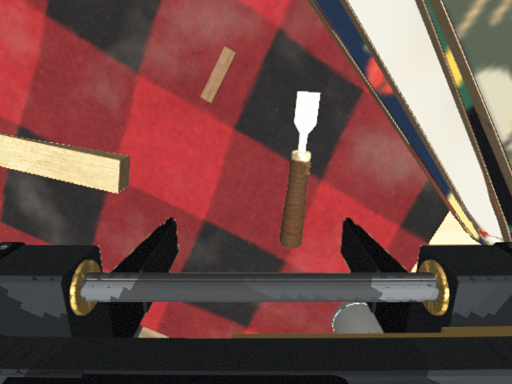

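The wrist view shows the chisel: edge at (308,93), collar at (300,155) and handle end at (290,246). I'll measure it from here.

Run:
```python
from h import *
c=dict(np.load('w1.npz')); W=world(c)
u,v=np.meshgrid(np.arange(512),np.arange(384))
m=(u>270)&(u<330)&(v>85)&(v<250)&(W[...,2]>.012)&(c['d']>0)
a=(u>270)&(u<330)&(v>85)&(v<250)&(W[...,2]>.0035)&(c['d']>0)
for n,k in(('h',m),('all',a)):
    q=W[k]; r=cv2.minAreaRect(q[:,:2].astype(np.float32)); print(n,k.sum(),r,q[:,2].max()); print(cv2.boxPoints(r).round(4).tolist())
q=W[m][:,:2]; mu=q.mean(0); d=np.linalg.svd(q-mu,full_matrices=0)[2][0]; d*=np.sign(d[0]); pr=(q-mu)@d
print(mu,d,np.degrees(np.arctan2(d[1],d[0])),'grip',mu+d*(pr.min()+.054),np.ptp(pr))
print('tip/end',W[93,308],W[246,290],W[155,300],'cloth',W[200,240],W[200,330])
```

```text
h 2069 ((0.4910956621170044, -0.1940205842256546), (0.14919064939022064, 0.023213835433125496), 21.357927322387695) 0.025100106735628118
[[0.4174000024795532, -0.21040000021457672], [0.42590001225471497, -0.23199999332427979], [0.5648000240325928, -0.1776999980211258], [0.5562999844551086, -0.15600000321865082]]
all 2983 ((0.4919803738594055, -0.19341108202934265), (0.15133114159107208, 0.02322167344391346), 21.55738639831543) 0.025100106735628118
[[0.4172999858856201, -0.21040000021457672], [0.42590001225471497, -0.23199999332427979], [0.5666000247001648, -0.17640000581741333], [0.5580999851226807, -0.15479999780654907]]
[ 0.46940624 -0.20098905] [0.93541922 0.35354049] 20.704020906473986 grip [ 0.47140103 -0.20023512] 0.1492484444534667
tip/end [ 0.56053269 -0.16374667  0.01031385] [ 0.42463987 -0.21869758  0.02312678] [ 0.50847019 -0.18337128  0.01950336] cloth [ 4.37470885e-01 -1.55393224e-01 -7.61739830e-06] [ 4.79954060e-01 -2.37684520e-01 -2.61649496e-04]
```

```bash
python3 -m pendant '[[1,0.013,-0.13,-0.1,0,0,-0.008],[1,0.012,-0.135,-0.15,0,0,-0.0085],[1,0,0,-0.2,0,0,0],[1,0,0,-0.2,0,0,0],[1,0,0,-0.15,0,0,0]]' >/dev/null
python3 -m pendant '[[1,0,0,-0.07,0,0,0],[1,0,0,-0.04,0,0,0],[1,0,0,0,0,0,0]]' >/dev/null
python3 -c "from h import *; pose()"
```

```text
t 2.95 p [ 0.4717 -0.1967  0.1964] yang -68.08 z [-1.e-04  0.e+00 -1.e+00] F [-0.1  0.4 -0.1] w 0.998 g 0.0 q [-0.52  0.65  2.01 -0.    0.48  0.66]
```

```bash
python3 -m pendant '[[1,0,-0.027,-0.016,0,0,-0.001],[-1,0,0,0,0,0,0],[-1,0,0,0,0,0,0],[-1,0,0,0,0,0,0],[-1,0,0,0,0,0,0]]' >/dev/null
python3 -m pendant '[[-1,0,0,0,0,0,0],[-1,0,0,0,0,0,0],[-1,0,0,0,0,0,0]]' >/dev/null
python3 -c "from h import *; pose()"
```

```text
t 3.75 p [ 0.4716 -0.2011  0.1938] yang -68.49 z [-0.e+00 -1.e-04 -1.e+00] F [-0.5 -0.7  0.4] w 0.466 g 0.0 q [-0.53  0.66  2.01 -0.    0.47  0.66]
```

```bash
python3 -m pendant '[[-1,0,0,0,0,0,0],[-1,0,0,0,0,0,0],[-1,0,0,0,0,0,0],[-1,0,0,0,0,0,0]]' >/dev/null
python3 -c "from h import *; pose()"
python3 -m pendant '[[-1,0,0,0.05,0,0,0],[-1,0,0,0.15,0,0,0],[-1,0,0,0.3,0,0,0],[-1,0,0,0.3,0,0,0],[-1,0,0,0.2,0,0,0]]' >/dev/null
python3 -c "from h import *; pose()"
```

```text
t 4.15 p [ 0.4715 -0.2011  0.1938] yang -68.49 z [-1.e-04  0.e+00 -1.e+00] F [0.5 0.8 0.3] w 0.220 g 30.0 q [-0.53  0.66  2.01 -0.    0.47  0.66]
t 4.65 p [ 0.4714 -0.201   0.3471] yang -68.49 z [ 0.0023 -0.0014 -1.    ] F [ 0.2 -0.4 -1.9] w 0.218 g 30.0 q [-0.53  0.41  1.9  -0.    0.84  0.66]
```

```bash
python3 -m pendant '[[-1,-0.012,0.15,0.05,0,0,0.0154],[-1,-0.012,0.25,0,0,0,0.0154],[-1,-0.012,0.25,0,0,0,0.0154],[-1,-0.012,0.25,0,0,0,0.0154],[-1,-0.012,0.25,0,0,0,0.0154]]' >/dev/null
python3 -m pendant '[[-1,-0.012,0.25,0,0,0,0.0154],[-1,-0.012,0.25,0,0,0,0.0154],[-1,-0.012,0.25,0,0,0,0.0154],[-1,-0.012,0.25,0,0,0,0.0154],[-1,-0.012,0.25,0,0,0,0.0154]]' >/dev/null
python3 -m pendant '[[-1,-0.012,0.25,0,0,0,0.0154],[-1,-0.012,0.25,0,0,0,0.0154],[-1,0,0.1,0,0,0,0],[-1,0,0,0,0,0,0]]' >/dev/null
python3 - <<'E'
from h import *
pose(); c=cam('wrist'); np.savez('w2.npz',**c); t=cam('top');np.savez('top2.npz',**t)
a=cv2.resize(t['im'][150:290,100:280],(512,398))
save('w2.png',np.vstack([c['im'][:200],a]))
E
```

```text
t 6.05 p [0.4496 0.2502 0.3516] yang -1.91 z [ 4.e-04  1.e-04 -1.e+00] F [-0.1 -0.2 -0.4] w 0.217 g 30.0 q [ 0.38  0.4   1.89 -0.    0.85  0.41]
```

View pics/w2.png

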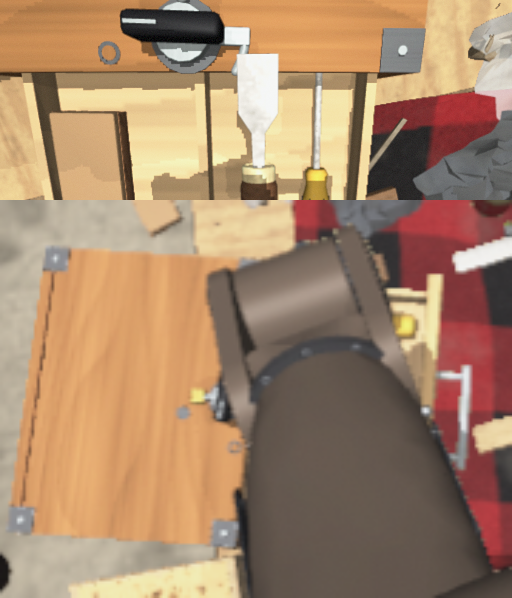

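The wrist view has the held chisel's edge at (258,55), just past the chest's front edge at row 72. The divider is at column 208 and the screwdriver at column 318. I'll measure these so the descent clears the chest edge.

Run:
```python
from h import *
c=dict(np.load('w2.npz')); W=world(c)
for n,(u,v) in dict(tip=(258,58),tipL=(241,62),tipR=(275,62),collar=(258,172),edgeL=(120,69),edgeR=(300,69),edgeRR=(350,70),div1=(211,110),div2=(211,180),sdshaft=(318,110),sdh=(316,185),floor=(290,150),floor2=(225,120),wallR=(355,150),grip=(170,25),screw2=(185,60),board=(258,200)).items(): print(n,W[v,u].round(4))
# section across compartment at world y ~ .24..
P=W.reshape(-1,3); ok=(c['d'].ravel()>0)
for y0 in(.2,.24,.28,.32):
    s=ok&(abs(P[:,1]-y0)<.004)&(P[:,2]<.12)&(P[:,0]>.38)&(P[:,0]<.57)
    print(y0,[(round(x,3),round(float(np.median(P[s&(abs(P[:,0]-x)<.003)][:,2])),3)) for x in np.arange(.39,.56,.006) if (s&(abs(P[:,0]-x)<.003)).any()])
t=ok&(abs(P[:,2]-.1)<.004)&(P[:,1]<.42)&(P[:,1]>.3)
for x0 in(.3,.35,.45,.5,.55):
    k=t&(abs(P[:,0]-x0)<.006)
    if k.any(): print('front',x0,P[k][:,1].min().round(4))
l=ok&(P[:,2]>.125)&(P[:,2]<.16)&(P[:,1]>.33)&(P[:,0]>.35)&(P[:,0]<.45)
print('latch',l.sum(),P[l].max(0),cv2.minAreaRect(P[l][:,:2].astype(np.float32)))
```

```text
tip [0.4524 0.345  0.1689]
tipL [0.4441 0.3436 0.1677]
tipR [0.4605 0.3429 0.1685]
collar [0.4506 0.291  0.1767]
edgeL [0.3567 0.3491 0.0979]
edgeR [0.4812 0.3446 0.0988]
edgeRR [0.5157 0.3429 0.0986]
div1 [0.4072 0.3167 0.0263]
div2 [0.4044 0.2529 0.0396]
sdshaft [0.505  0.3139 0.0372]
sdh [0.5023 0.247  0.0481]
floor [0.4807 0.2765 0.0249]
floor2 [0.4196 0.3071 0.0254]
wallR [0.5378 0.2778 0.0448]
grip [0.4053 0.3664 0.1422]
screw2 [0.4056 0.3515 0.113 ]
board [0.4501 0.2765 0.1774]
0.2 [(np.float64(0.39), 0.027), (np.float64(0.396), 0.056), (np.float64(0.402), 0.048), (np.float64(0.408), 0.026), (np.float64(0.414), 0.026), (np.float64(0.42), 0.026), (np.float64(0.432), 0.026), (np.float64(0.468), 0.027), (np.float64(0.474), 0.026), (np.float64(0.48), 0.026), (np.float64(0.486), 0.026), (np.float64(0.492), 0.048), (np.float64(0.498), 0.052), (np.float64(0.504), 0.053), (np.float64(0.51), 0.052), (np.float64(0.516), 0.049), (np.float64(0.522), 0.026), (np.float64(0.528), 0.026), (np.float64(0.534), 0.042), (np.float64(0.54), 0.059), (np.float64(0.546), 0.058)]
0.24 [(np.float64(0.39
[... 1481 characters left out ...]
.42), 0.026), (np.float64(0.426), 0.026), (np.float64(0.432), 0.026), (np.float64(0.468), 0.026), (np.float64(0.474), 0.026), (np.float64(0.48), 0.026), (np.float64(0.486), 0.026), (np.float64(0.492), 0.026), (np.float64(0.498), 0.026), (np.float64(0.504), 0.037), (np.float64(0.51), 0.026), (np.float64(0.516), 0.026), (np.float64(0.522), 0.026), (np.float64(0.528), 0.026), (np.float64(0.534), 0.026), (np.float64(0.54), 0.046), (np.float64(0.546), 0.059)]
front 0.3 0.3499
front 0.35 0.3485
front 0.45 0.3556
front 0.5 0.3425
front 0.55 0.3406
latch 3085 [0.43267418 0.37672163 0.14496512] ((0.4044780731201172, 0.36785221099853516), (0.014680876396596432, 0.05644439160823822), 85.86158752441406)
```

```bash
python3 -m pendant '[[-1,-0.01,-0.147,0,0,0,0],[-1,0,0,-0.1,0,0,0],[-1,0,0,-0.2,0,0,0],[-1,0,0,-0.2,0,0,0],[-1,0,0,-0.15,0,0,0]]' >/dev/null
python3 -m pendant '[[-1,0,0,-0.1,0,0,0],[-1,0,0,-0.06,0,0,0],[-1,0,0,-0.03,0,0,0],[-1,0,0,0,0,0,0]]' >/dev/null
python3 -c "from h import *; pose()"
python3 -m pendant '[[-1,0,0,-0.01,0,0,0],[-1,0,0,-0.007,0,0,0],[-1,0,0,0,0,0,0]]' >/dev/null
python3 -c "from h import *; pose()"
```

```text
t 7.05 p [0.4486 0.2263 0.2254] yang -2.02 z [-1.e-04 -1.e-04 -1.e+00] F [ 0.5  0.8 -0.8] w 0.216 g 30.0 q [ 0.34  0.59  2.02 -0.    0.53  0.37]
t 7.35 p [0.4485 0.2269 0.2232] yang -1.96 z [ 7.e-04  2.e-04 -1.e+00] F [-0.5  0.5 -1.9] w 0.221 g 30.0 q [ 0.34  0.6   2.02 -0.    0.52  0.37]
```

```bash
for i in 1 2; do python3 -m pendant '[[-1,0,0,-0.006,0,0,0],[-1,0,0,0,0,0,0]]' >/dev/null; python3 -c "from h import *; pose()"; done
```

```text
t 7.55 p [0.4484 0.2269 0.222 ] yang -1.96 z [ 2.e-04 -0.e+00 -1.e+00] F [-0.4  0.1 -2.2] w 0.218 g 30.0 q [ 0.34  0.6   2.02 -0.    0.52  0.37]
t 7.75 p [0.4484 0.2269 0.2209] yang -1.96 z [-0.e+00 -1.e-04 -1.e+00] F [ 0.6 -0.  -1.1] w 0.216 g 30.0 q [ 0.34  0.6   2.02 -0.    0.52  0.37]
```

```bash
for i in 1 2; do python3 -m pendant '[[-1,0,0,-0.004,0,0,0],[-1,0,0,0,0,0,0]]' >/dev/null; python3 -c "from h import *; pose()"; done
```

```text
t 7.95 p [0.4484 0.2268 0.2203] yang -1.97 z [-1.e-04 -1.e-04 -1.e+00] F [ 0.2 -0.6 -1.4] w 0.218 g 30.0 q [ 0.34  0.6   2.02 -0.    0.52  0.37]
t 8.15 p [0.4484 0.2268 0.2198] yang -1.97 z [ 0. -0. -1.] F [ 0.7  0.7 -1.9] w 0.215 g 30.0 q [ 0.34  0.6   2.02 -0.    0.52  0.37]
```

```bash
for i in 1 2 3; do python3 -m pendant '[[-1,0,0,-0.003,0,0,0],[-1,0,0,0,0,0,0]]' >/dev/null; python3 -c "from h import *; pose()" | cut -c1-120; done
```

```text
t 8.35 p [0.4485 0.2268 0.2194] yang -1.96 z [ 2.e-04  0.e+00 -1.e+00] F [0.4 0.5 0.1] w 0.221 g 30.0 q [ 0.34  0.6   2.
t 8.55 p [0.4484 0.2268 0.2193] yang -1.96 z [ 4.e-04  1.e-04 -1.e+00] F [-2.4 -0.   5.8] w 0.216 g 29.9 q [ 0.34  0.6  
t 8.75 p [0.4484 0.2268 0.2192] yang -1.96 z [ 6.e-04  2.e-04 -1.e+00] F [-2.7 -1.2 12.6] w 0.215 g 29.9 q [ 0.34  0.6
```

```bash
python3 -m pendant '[[-1,0,0,0.006,0,0,0],[-1,0,0,0,0,0,0],[-0.1,0,0,0,0,0,0],[-0.1,0,0,0,0,0,0],[-0.1,0,0,0,0,0,0]]' >/dev/null
python3 -m pendant '[[-0.1,0,0,0,0,0,0],[-0.1,0,0,0,0,0,0]]' >/dev/null
python3 -c "from h import *; pose()"
python3 -m pendant '[[-0.1,0,0,0.05,0,0,0],[-0.1,0,0,0.15,0,0,0],[-0.1,0,0,0.25,0,0,0],[-0.1,0,0,0.25,0,0,0],[-0.1,0,0,0.2,0,0,0]]' >/dev/null
python3 - <<'E'
from h import *
pose(); c=cam('wrist'); np.savez('w3.npz',**c); s=cam('side'); a=cv2.resize(s['im'][160:330,210:400],(512,458)); save('w3.png',np.vstack([c['im'][:,:][:260],a])[:600][:, :])
W=world(c);P=W.reshape(-1,3); k=(P[:,2]>.03)&(P[:,2]<.06)&(P[:,0]>.415)&(P[:,0]<.485)&(P[:,1]>.17)&(P[:,1]<.345)
r=cv2.minAreaRect(P[k][:,:2].astype(np.float32));print(k.sum(),r,P[k][:,2].max())
E
```

```text
t 9.45 p [0.4485 0.2269 0.2193] yang -1.96 z [ 1.e-04 -0.e+00 -1.e+00] F [ 0.2 -0.2  0.6] w 0.447 g 0.0 q [ 0.34  0.6   2.02 -0.    0.52  0.37]
t 9.95 p [0.4482 0.2268 0.3569] yang -1.96 z [ 1.5e-03  5.0e-04 -1.0e+00] F [-0.2 -0.4 -1. ] w 0.451 g 0.0 q [ 0.34  0.38  1.91 -0.    0.85  0.37]
3096 ((0.44820794463157654, 0.24821430444717407), (0.15106791257858276, 0.022032666951417923), 88.22488403320312) 0.05162881611366644
```

View pics/w3.png

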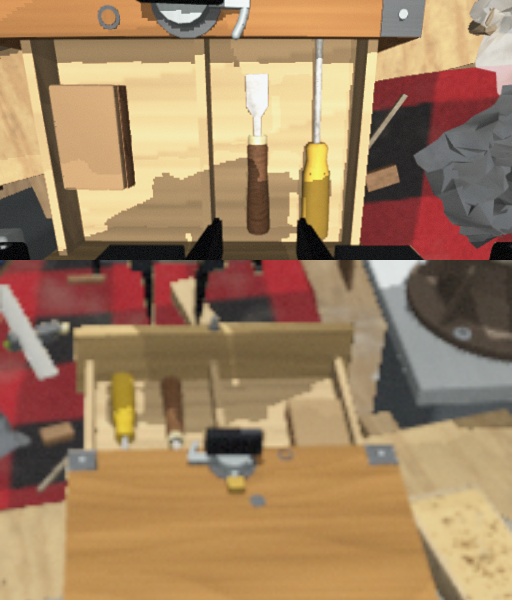

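The chisel lies flat at (258,75)–(258,235) between the divider and the screwdriver, and the sanding block is in the other compartment. Next I'll push the drawer by its bar.

```bash
python3 -m pendant '[[-1,-0.047,-0.278,0,0,0,0],[-1,-0.047,-0.278,0,0,0,0],[-1,-0.047,-0.278,0,0,0,0],[-1,-0.047,-0.278,0,0,0,0],[-1,0,0,-0.1,0,0,0]]' >/dev/null
python3 -m pendant '[[-1,0,0,-0.2,0,0,0],[-1,0,0,-0.25,0,0,0],[-1,0,0,-0.2,0,0,0],[-1,0,0,-0.063,0,0,0],[-1,0,0,0,0,0,0]]' >/dev/null
python3 -c "from h import *; pose()"
```

```text
t 11.05 p [0.4202 0.06   0.2316] yang -1.97 z [-0.0028  0.     -1.    ] F [-1.2  0.2  0.8] w 0.001 g 0.0 q [-0.01  0.52  2.2  -0.    0.42  0.02]
```

```bash
python3 -m pendant '[[-1,0.003,0.1,0,0,0,0],[-1,0.002,0.05,0,0,0,0],[-1,0.001,0.03,0,0,0,0],[-1,0.001,0.04,0,0,0,0],[-1,0.002,0.06,0,0,0,0]]'|grep -E 'pos|force:'
python3 -m pendant '[[-1,0.003,0.08,0,0,0,0],[-1,0.003,0.08,0,0,0,0],[-1,0.003,0.08,0,0,0,0],[-1,0.003,0.08,0,0,0,0],[-1,0.003,0.08,0,0,0,0]]'|grep -E 'pos|force:'
python3 -m pendant '[[-1,0.003,0.08,0,0,0,0],[-1,0.003,0.08,0,0,0,0],[-1,0.003,0.08,0,0,0,0],[-1,0.003,0.08,0,0,0,0],[-1,0.003,0.08,0,0,0,0]]'|grep -E 'pos|force:'
```

```text
tcp_pos: [0.4217, 0.1022, 0.2329]
force: [0.7, -2.4, 2.1]
grip_force: 1.1
tcp_pos: [0.4239, 0.1632, 0.2324]
force: [0.4, -2.7, 1.1]
grip_force: 1.1
tcp_pos: [0.4261, 0.223, 0.2324]
force: [0.6, -2.4, 0.6]
grip_force: 1.1
```

```bash
python3 -m pendant '[[-1,0.003,0.07,0,0,0,0],[-1,0.002,0.06,0,0,0,0],[-1,0.002,0.05,0,0,0,0],[-1,0.001,0.04,0,0,0,0],[-1,0.001,0.03,0,0,0,0]]'|grep -E 'pos|force:'
python3 -m pendant '[[-1,0.001,0.02,0,0,0,0],[-1,0.001,0.02,0,0,0,0],[-1,0,0.015,0,0,0,0]]'|grep -E 'pos|force:'
python3 - <<'E'
from h import *
pose();t=cam('top');np.savez('top3.npz',**t)
P=world(t).reshape(-1,3)
b=(t['d'].ravel()>0)&(abs(P[:,2]-.098)<.006)&(P[:,1]>.2)&(P[:,1]<.38)
for x0 in(.3,.32,.34,.5,.52,.54,.56): k=b&(abs(P[:,0]-x0)<.008); print(x0,np.sort(P[k][:,1])[[0,1,2]].round(4) if k.sum()>3 else k.sum())
E
```

```text
tcp_pos: [0.4274, 0.26, 0.2323]
force: [0.4, -1.6, -0.1]
grip_force: 0.9
tcp_pos: [0.4277, 0.2679, 0.2324]
force: [-0.4, -1.8, -0.5]
grip_force: 0.8
t 13.35 p [0.4277 0.2679 0.2324] yang -1.98 z [-2.e-04 -1.e-04 -1.e+00] F [-0.4 -1.8 -0.5] w 0.009 g 0.8 q [ 0.43  0.58  2.01 -0.    0.55  0.46]
0.3 0
0.32 0
0.34 0
0.5 [0.3443 0.3446 0.3464]
0.52 [0.317  0.3173 0.3194]
0.54 [0.3173 0.3177 0.3177]
0.56 [0.3159 0.3183 0.3187]
```

```bash
python3 -m pendant '[[-1,0.001,0.02,0,0,0,0],[-1,0,0.015,0,0,0,0],[-1,0,0.01,0,0,0,0]]'|grep -E 'pos|force:'
for i in 1 2 3 4 ; do python3 -m pendant '[[-1,0,0.007,0,0,0,0],[-1,0,0.007,0,0,0,0]]'|grep -E 'pos|^force:'; done
```

```text
tcp_pos: [0.428, 0.2747, 0.2324]
force: [1.2, -2.0, 0.2]
grip_force: 0.8
tcp_pos: [0.428, 0.2767, 0.2324]
force: [0.8, -1.7, 0.0]
tcp_pos: [0.4281, 0.2777, 0.2324]
force: [6.8, -24.6, 5.0]
tcp_pos: [0.4283, 0.2785, 0.2324]
force: [10.3, -42.2, 7.7]
tcp_pos: [0.4284, 0.2792, 0.2324]
force: [14.0, -60.2, 11.5]
```

Contact force jumped at y≈0.277 without further travel, so the drawer is home. I'll back off, rise and measure the latch.

```bash
python3 -m pendant '[[-0.1,0,-0.04,0,0,0,0],[-0.1,0,-0.2,0,0,0,0],[-0.1,0,-0.1,0.1,0,0,0],[-0.1,0,0,0.25,0,0,0],[-0.1,0,0,0.3,0,0,0]]' >/dev/null
python3 -m pendant '[[-0.1,0,0,0.3,0,0,0],[-0.1,0,0,0.2,0,0,0],[-0.1,0,0,0,0,0,0]]' >/dev/null
python3 - <<'E'
from h import *
pose(); c=cam('wrist'); save('w4.png',c['im']); np.savez('w4.npz',**c); t=cam('top')
for n,c in(('w',c),('t',t)):
    P=world(c).reshape(-1,3); ok=c['d'].ravel()>0
    l=ok&(P[:,2]>.136)&(P[:,2]<.155)&(P[:,1]>.32)&(P[:,1]<.42)&(P[:,0]>.35)&(P[:,0]<.46)
    r=cv2.minAreaRect(P[l][:,:2].astype(np.float32)); print(n,l.sum(),P[l].mean(0),np.percentile(P[l][:,2],[50,95]),r)
    b=ok&(abs(P[:,2]-.098)<.006)&(P[:,1]>.28)&(P[:,1]<.4)
    for x0 in(.3,.35,.45,.5,.54): k=b&(abs(P[:,0]-x0)<.006); print(x0,np.sort(P[k][:,1])[:4].round(4))
E
```

```text
t 15.30 p [0.4279 0.2321 0.4088] yang -1.96 z [ 0.0067  0.0027 -1.    ] F [ 0.2  0.1 -0.7] w 0.447 g 0.0 q [0.36 0.29 1.88 0.   0.96 0.4 ]
w 1701 [0.40462417 0.36717148 0.14122918] [0.14151115 0.14302266] ((0.40453681349754333, 0.3679138123989105), (0.01464060228317976, 0.05570896342396736), 86.38245391845703)
0.3 [0.333  0.333  0.333  0.3331]
0.35 [0.331  0.331  0.331  0.3311]
0.45 [0.3274 0.3274 0.3274 0.3275]
0.5 [0.3258 0.3258 0.3258 0.3258]
0.54 [0.3246 0.3246 0.3246 0.3247]
t 56 [0.4026839  0.36835268 0.14076181] [0.14086872 0.14425186] ((0.405970960855484, 0.36908969283103943), (0.052226047962903976, 0.010415075346827507), 2.9405035972595215)
0.3 [0.3321 0.3325 0.3346 0.3353]
0.35 [0.3505 0.3531 0.3532 0.3538]
0.45 [0.3821 0.3824 0.3826 0.385 ]
0.5 [0.3947 0.3978 0.3981 0.3987]
0.54 [0.3527 0.3555 0.3592 0.3618]
```

View pics/w4.png

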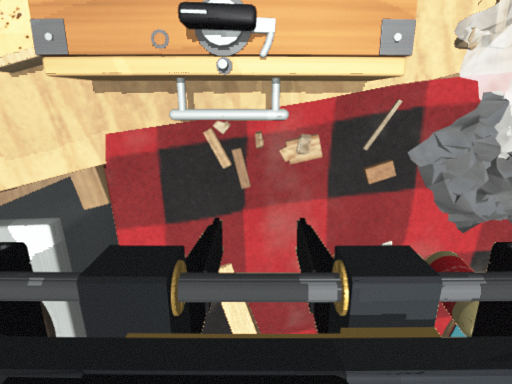

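The drawer is closed. The black latch bar is at (218,15), its hook at (268,38) is clear of the stud at (223,65), and the open ring is at (160,38). Next I'll turn the tool and go to the latch.

```bash
python3 -m pendant '[[-0.1,-0.014,0.0823,0,0,0,0.0223],[-0.1,-0.014,0.0823,0,0,0,0.0223],[-0.1,-0.014,0.0823,0,0,0,0.0223],[-0.1,-0.014,0.0823,0,0,0,0.0223],[-0.1,-0.014,0.0823,0,0,0,0.0223]]' >/dev/null
python3 -m pendant '[[-0.1,-0.014,0.0823,0,0,0,0.0223],[-0.1,-0.014,0.0823,0,0,0,0.0223],[-0.1,-0.014,0.0823,0,0,0,0.0223],[-0.1,-0.014,0.0823,0,0,0,0.0223],[-0.1,-0.014,0.0823,0,0,0,0.0223]]' >/dev/null
python3 -m pendant '[[-0.1,-0.014,0.0823,0,0,0,0.0223],[-0.1,0,0,0,0,0,0],[-0.1,0,0,0,0,0,0]]' >/dev/null
python3 - <<'E'
from h import *
pose(); c=cam('wrist'); np.savez('w5.npz',**c)
P=world(c).reshape(-1,3); ok=c['d'].ravel()>0
l=ok&(P[:,2]>.13)&(P[:,2]<.155)&(P[:,1]>.32)&(P[:,1]<.42)&(P[:,0]>.35)&(P[:,0]<.46)
print(l.sum(), cv2.minAreaRect(P[l][:,:2].astype(np.float32)) if l.any() else '')
E
```

```text
t 16.70 p [0.4047 0.3676 0.4036] yang 86.14 z [-0.0018 -0.0013 -1.    ] F [-0.5 -0.9  0.3] w 0.452 g 0.0 q [ 0.62  0.38  1.75  0.    1.01 -0.89]
1175 ((0.4043002128601074, 0.36842554807662964), (0.013924188911914825, 0.055484071373939514), 85.96168518066406)
```

```bash
python3 -m pendant '[[-0.1,-0.002,0.005,-0.15,0,0,0],[-0.1,0,0,-0.2,0,0,0],[-0.1,0,0,-0.15,0,0,0],[-0.1,0,0,-0.08,0,0,0],[-0.1,0,0,-0.044,0,0,0]]' >/dev/null
python3 -m pendant '[[-1,0,0,0,0,0,0],[-1,0,0,0,0,0,0],[-1,0,0,0,0,0,0],[-1,0,0,0,0,0,0],[-1,0,0,0,0,0,0]]' >/dev/null
python3 -c "from h import *; pose()"
```

```text
t 17.75 p [0.4045 0.3686 0.3119] yang 86.34 z [ 0.001   0.0011 -1.    ] F [-1.5  0.4  3.5] w 0.147 g 30.0 q [ 0.62  0.5   1.85  0.    0.79 -0.89]
```

```bash
python3 -m pendant '[[-1,0,0,0,0,0,-0.01],[-1,0,0,0,0,0,-0.0167],[-1,0,0,0,0,0,-0.0167],[-1,0,0,0,0,0,-0.0167],[-1,0,0,0,0,0,0]]' >/dev/null
python3 -c "from h import *; s,_=pose(); print(s['moment'])"
python3 -m pendant '[[-1,0,0,0,0,0,-0.0167],[-1,0,0,0,0,0,-0.0167],[-1,0,0,0,0,0,-0.0167],[-1,0,0,0,0,0,-0.0167],[-1,0,0,0,0,0,0]]' >/dev/null
python3 -c "from h import *; s,_=pose(); print(s['moment'])"
```

```text
t 18.25 p [0.4045 0.3686 0.3119] yang 64.61 z [ 9.e-04  7.e-04 -1.e+00] F [-1.1  0.1  6.2] w 0.142 g 30.0 q [ 0.62  0.5   1.85  0.    0.79 -0.51]
[0.02957205 0.16366281 0.00834699]
t 18.75 p [0.4045 0.3685 0.3119] yang 40.60 z [ 6.e-04  4.e-04 -1.e+00] F [-1.7 -1.1  6.1] w 0.145 g 30.0 q [ 0.62  0.5   1.85 -0.    0.79 -0.09]
[-0.18640263  0.24116569 -0.0667183 ]
```

Turned 46° so far, with no jam. Continuing in small steps.

```bash
for i in 1 2 3; do python3 -m pendant '[[-1,0,0,0,0,0,-0.012],[-1,0,0,0,0,0,-0.012],[-1,0,0,0,0,0,0]]' >/dev/null
python3 -c "from h import *; s,_=pose(); print(s['moment'])"|cut -c1-120; done
```

```text
t 19.05 p [0.4045 0.3685 0.3119] yang 32.02 z [ 5.e-04  3.e-04 -1.e+00] F [-1.5 -0.8  6.7] w 0.148 g 30.0 q [ 0.62  0.5 
[-0.2342964   0.3321033   0.01398155]
t 19.35 p [0.4044 0.3685 0.3119] yang 23.37 z [ 4.e-04  3.e-04 -1.e+00] F [-1.7 -1.9  7.1] w 0.143 g 30.0 q [ 0.62  0.5 
[-0.26018616  0.38395799 -0.11035816]
t 19.65 p [0.4044 0.3684 0.3119] yang 14.84 z [ 8.e-04 -4.e-04 -1.e+00] F [-1.4 -1.7  6.8] w 0.147 g 31.2 q [ 0.62  0.5 
[-0.41427982  0.31535041  0.83866021]
```

```bash
for i in 1 2 3 4; do python3 -m pendant '[[-1,0,0,0,0,0,-0.008],[-1,0,0,0,0,0,0]]' >/dev/null
python3 -c "from h import *; s,_=pose(); print(s['moment'])"|cut -c1-120; done
```

```text
t 19.85 p [0.4045 0.3683 0.3119] yang 12.04 z [ 9.e-04 -8.e-04 -1.e+00] F [-0.1 -4.   8.4] w 0.161 g 32.4 q [ 0.62  0.5 
[-0.75211037  0.1316627   0.87295886]
t 20.05 p [0.4044 0.3685 0.3119] yang 9.15 z [ 8.e-04 -2.e-04 -1.e+00] F [-1.1 -1.   7.2] w 0.171 g 32.8 q [ 0.62  0.5  
[-0.26857004  0.31884321  0.83136135]
t 20.25 p [0.4045 0.3683 0.3119] yang 6.28 z [ 9.e-04 -1.e-03 -1.e+00] F [ 0.2 -5.2  6.2] w 0.179 g 32.3 q [ 0.62  0.5  
[-0.90401457  0.0633787   0.80437839]
t 20.45 p [0.4045 0.3683 0.3119] yang 3.44 z [ 0.001  -0.0011 -1.    ] F [-0.7 -4.3  7.3] w 0.189 g 38.7 q [ 0.62  0.5  
[-0.79873804  0.13373586  1.23736874]
```

```bash
python3 -m pendant '[[-1,0,0,0,0,0,0.015],[-1,0,0,0,0,0,0.014],[0,0,0,0,0,0,0],[0,0,0,0,0,0,0],[0,0,0,0,0,0,0]]' >/dev/null
python3 -m pendant '[[0,0,0,0,0,0,0],[0,0,0,0.15,0,0,0],[0,0,0,0.25,0,0,0],[0,0,0,0.25,0,0,0],[0,0,-0.3,0.25,0,0,0]]' >/dev/null
python3 -m pendant '[[0,0,-0.3,0,0,0,0],[0,0,-0.2,0,0,0,0],[0,0,0,0,0,0,0]]' >/dev/null
python3 - <<'E'
from h import *
pose(); c=cam('wrist'); np.savez('w6.npz',**c)
P=world(c).reshape(-1,3); ok=c['d'].ravel()>0
l=ok&(P[:,2]>.13)&(P[:,2]<.155)&(P[:,1]>.32)&(P[:,1]<.42)&(P[:,0]>.35)&(P[:,0]<.46)
print(l.sum(), cv2.minAreaRect(P[l][:,:2].astype(np.float32)) if l.any() else '')
save('w6.png',cv2.resize(c['im'][0:230],None,fx=1.5,fy=1.5,interpolation=cv2.INTER_CUBIC))
E
```

```text
t 21.75 p [0.4042 0.2526 0.4413] yang 13.49 z [ 5.e-04 -3.e-04 -1.e+00] F [0.1 0.6 0.4] w 0.497 g 0.0 q [ 0.42  0.24  1.86 -0.    1.04  0.18]
1200 ((0.40449222922325134, 0.36778393387794495), (0.013983841054141521, 0.05588338151574135), 19.448741912841797)
```

View pics/w6.png

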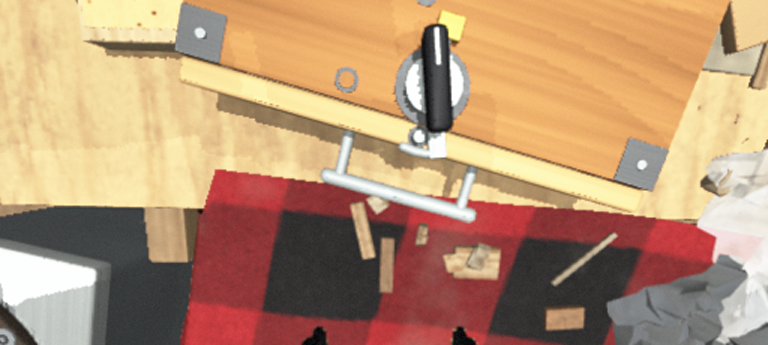

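The hook at (415,150) now wraps the front of the stud at (419,135), but the bar's pale line at (437,35) may still fall short of the disc at (425,1). I'll measure the angle.

Run:
```python
from h import *
c=np.array([.4045,.3680])
b=lambda p: np.degrees(np.arctan2(p[1]-c[1],p[0]-c[0]))%360
W=world(dict(np.load('w6.npz')));print('ring',W[53,231],b(W[53,231]),'disc',W[1,284],b(W[1,284]))
W=world(dict(np.load('w4.npz')));print('ring w4',W[38,153],b(W[38,153]),W[38,160])
for f in('top0','top3'):
    d=dict(np.load(f+'.npz'));W=world(d)
    im=cv2.cvtColor(d['im'],cv2.COLOR_RGB2GRAY)
    P=W.reshape(-1,3); k=(abs(P[:,2]-.1)<.006)&(np.hypot(P[:,0]-c[0],P[:,1]-c[1])<.075)&(np.hypot(P[:,0]-c[0],P[:,1]-c[1])>.035)&(P[:,1]>.352)&(im.ravel()<115)
    print(f,[(i%512,i//512,P[i].round(3).tolist(),round(b(P[i]))) for i in np.where(k)[0]][:20])
```

```text
ring [0.35160595 0.35957733 0.10072356] 189.04762597177674 disc [0.38878997 0.41370658 0.10012603] 108.96860626488512
ring w4 [0.3457194  0.36045238 0.09939219] 187.31693078505228 [0.35157409 0.3602267  0.09937079]
top0 [(np.int64(179), np.int64(209), [0.44, 0.374, 0.103], 10)]
top3 [(np.int64(175), np.int64(207), [0.446, 0.388, 0.098], 26), (np.int64(175), np.int64(208), [0.443, 0.388, 0.1], 27), (np.int64(175), np.int64(209), [0.44, 0.388, 0.1], 29), (np.int64(173), np.int64(235), [0.358, 0.389, 0.096], 155), (np.int64(176), np.int64(236), [0.355, 0.378, 0.101], 168)]
```

The line now bears 109.4° and the disc 109.0°. The ring bears 188.5°, so the marks are 80° (1.40 rad) apart and the latch is at its locked stop. I'll check the drawer once more, then hand in.

Run:
```python
from h import *
P=world(dict(np.load('w6.npz'))).reshape(-1,3)
b=(abs(P[:,2]-.098)<.005)&(P[:,1]>.3)&(P[:,1]<.36)
print([(x0,np.sort(P[b&(abs(P[:,0]-x0)<.006)][:,1])[3].round(4)) for x0 in(.3,.35,.45,.5,.54)])
print(job.hand_in())
```

```text
[(0.3, np.float64(0.3332)), (0.35, np.float64(0.3312)), (0.45, np.float64(0.3274)), (0.5, np.float64(0.3254)), (0.54, np.float64(0.3241))]
the job is handed in; nothing more can be done
None
```

The chisel lies flat in the drawer compartment with the screwdriver, the drawer is pushed home, and the latch is turned to the locked mark; I handed the job in at about 22 s, and the judge's result was not shown.

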